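# Put the eye loupe away in the touch-latch drawer

## Robot

A 6-joint arm with a two-finger parallel gripper is mounted at the origin on the work surface. World frame = base frame: x ahead of the robot, y to its left, z up, the work surface at z = 0. Lengths are in m, angles in degrees, forces in N, time in s.
With the tool pointing down it reaches from about 0.3 to 1 m from the base axis. Payload 5.1 kg.
Tool frame: the origin (TCP) lies midway between the tips of the shut fingers; the grasp point (between the pads) lies 19 mm behind it; z points along the fingers, y is the line along which they close (so a half turn about z gives the same grasp; the last joint's range is limited). The gripper opens to 95 mm and grips with 3 to 60 N. Pads are 20 mm wide; open, the fingers measure 119 mm over their backs; the gripper's body (75 mm by 180 mm) begins 59 mm behind the grasp point.
Start: joints at [71.012, 7.093, 94.555, -0, 78.352, -4.733], TCP at [0.16, 0.63, 0.189] pointing down, gripper open.
Joint ranges: [-149.61, 149.61], [-58.7, 133.49], [1.44, 155.28], [-77.14, 257.14], [18.33, 153.61], [-166.67, 166.67]. Speed limits (degrees/s): [147.25, 147.25, 180, 180, 180, 180].

## Interface

Orientations are given as a 3x3 rotation matrix whose columns are the frame's x, y, z axes.
In Python, from rig import arm gives the robot as it stands.
- The arm moves only by the shell command python3 -m jog 'ROWS' [FORCE]. ROWS is JSON, a list of rows, each an object of numbers: "grip": the finger opening in cm, from 0 to 9.51; "dx", "dy", "dz": the shift along the tool's x, y, z in cm; "roll": the turn about the tool's z in degrees. A call has exactly 5 rows; each row is the pose to reach, as a shift and turn from the pose commanded when the call began, along the tool's axes at that moment; what a row does not reach only later rows make up. A row lasts 1/8 s, in which the tool goes at most 62.5 mm and 10.7 degrees, less where a joint would pass 70% of its speed; a pose out of reach is approached as far as the arm can. A call with a gripper value outside its range is refused whole. The fingers move at their own pace and stop on an object; FORCE is the grip in N (left out, the last holds). Time passes only in rows, so rows that repeat a pose let the fingers close, or fill a call up. It gives the time, the measured TCP pose, the force, the opening and the grip force at its end, in the units of the state.
- arm.get_obs(): the state, without advancing time (a new reading comes with each control period).
- arm.capture(name): name is "scene" or "top"; returns (picture, depth): 420x560x3 uint8, blue, green, red; 420x560 float32, m along the optical axis (not along the pixel's ray), 0 where there is no reading.
- arm.camera_params(name): a dict with "mtx" (3x3 intrinsics, pixels), "R" (3x3) and "t" (3): a world point X has camera coordinates R X + t. Camera axes: x right, y down, z forward; pixel columns grow to the right and rows downward; lengths in m; the calibration is good to about 2 mm. A picture is of the moment at which its call begins. camera_params takes no time and is no camera call.
- arm.hand_in(): hands the job in; it is judged then, once.
The state is a dict: "clock": time; "joint_positions": joint angles; "dq": joint speeds; "joint_torque": joint torques, N m; "ee_pos": TCP position; "eef_rot": TCP orientation; "contact_force": force on the tool from outside, world axes, zero at the start; "wrist_torque": the same for the moment, N m; "opening": finger opening in m; "gripper_force": force on a finger pad.
Only numpy, scipy, OpenCV 4.12 (cv2) and the standard library are available. Lean on these libraries where they do the work, as an engineer would, in place of code of your own. Each camera call takes 0.05 s, during which the arm holds its last target. There are 200 camera calls.

## Task

Press the front of the little chest's handleless drawer so that its touch latch lets go and the drawer springs out, stand the black eye loupe upright inside it, then press the drawer in again until it latches shut with the loupe inside. Press gently, just until you feel the latch bottom, never harder than 18 N, let go of everything at the end, and leave the other things on the bench where they are.

Things in the scene. Friction and masses are not known exactly. Their poses are not given: they have to be found in the camera images.
- chest: Fixed wooden one-drawer chest on the bench, 190 deep (x) x 200 wide (y) x 64 high. Origin: centre of its underside. Its -x side is the drawer side, facing roughly towards the robot; +x is the direction in which the drawer is pushed in.
- drawer_front (a point): Centre of the outer face of the plain wooden drawer front, 34 mm above the bench, moving with the drawer; axes as the chest's (push along +x). The front is 194 wide x 52 high (8 to 60 mm above the bench) x 12 thick, without handle; latched, its inner face stands 14 mm proud of the chest. Touch it slowly (under 30 mm/s), mid-width; a steady 12 to 14 N is always enough, over 18 N is too hard.
- drawer_place (a point): Point on the top of the drawer's floor, moving with the drawer; axes as the chest's. It lies 38 mm behind the front's inner face, the middle of the part open from above when the drawer is out: 76 mm (x) between front and chest, 158 mm (y) between side walls 34 mm high. Floor 12 mm above the bench.
- drawer (a joint): Drawer travel, m: 0 latched, 0.062 sprung fully out. To unlatch or relatch, press to 5 to 11 mm beyond latched (negative; depth differs by chest and is unseen) against a spring of 5 to 9 N; about 1 mm further a stiff rubber stop adds about 10 N per mm. Let go: from latched it then springs out; from out it returns to 0 and stays. Pressed too little, it goes back to what it was.
- loupe_mid (a point): Centre (16 mm above its foot) of the loose black eye loupe, a tapered cup standing on its wide rim: foot 36 diameter x 6 high, then narrowing to a barrel of 26 diameter from 11 to 31 mm up, 32 high in all, with a lens in the top. 40 g. z is its upright axis.
- tin: Bystander: round flat metal tin, 54 diameter x 24 high; origin centre of underside.
- doming_block: Bystander: dark steel cube of 42 mm with round dimples; origin centre of underside.
- bur_stand: Bystander: round wooden stand, 52 diameter x 26 high, holding upright burs to 52 mm; origin centre of underside.
Not all that is in view belongs to the job. Leave any green look-alike of the part that bears loupe_mid alone.

How it is judged (in metres and radians):
On the way, in this order (a step that is already met when the one before it is completed fails the run):
1. the drawer has sprung out (travel over 50 mm) (value of joint drawer above 0.05 m), for 0.2 s.
2. the loupe stands upright on the floor of the drawer, let go (x of loupe_mid in the frame of drawer_place between -0.037 and 0.07 m and y of loupe_mid in the frame of drawer_place between -0.079 and 0.079 m and z of loupe_mid in the frame of drawer_place between 0.008 and 0.022 m and angle between loupe_mid's own z axis and vertical below 0.25 rad and contact force between the fingers and loupe below 0.05 N), for 0.2 s.
At the end, for the whole second after the job is handed in: The drawer is latched shut (travel -3 to 4 mm, at rest) and the loupe stands upright (within 0.25 rad) and still on the drawer's floor, inside its walls (value of joint drawer between -0.003 and 0.004 m and velocity of joint drawer between -0.01 and 0.01 m/s and x of loupe_mid in the frame of drawer_place between -0.037 and 0.07 m and y of loupe_mid in the frame of drawer_place between -0.079 and 0.079 m and z of loupe_mid in the frame of drawer_place between 0.008 and 0.022 m and angle between loupe_mid's own z axis and vertical below 0.25 rad and linear speed of loupe below 0.02 m/s); the robot touches nothing.
It fails at once if the robot presses the drawer with more than 18 N (contact force between any of the fingers, the arm and drawer above 18 N).
It fails at once if a bystander is moved by more than 15 mm (distance of any of tin, doming_block, bur_stand from where it was at the start of the episode above 0.015 m).
It also fails if it takes over 67 s, if anything falls off the work surface, if the arm or the gripper's body presses on something with over 40 N, if the wrist force passes 120 N, or if a joint passes its speed limit or range.

## Working session

There is one attempt and no reset: what is moved stays moved. The work goes in short steps, Python scripts to look and compute and a shell command to move; the robot and the scene stay as the last step left them, time stands still between calls to the robot, and variables do not carry over. Pictures are saved under pics/ and viewed, at most 12 in all, crops included, and the job is handed in when it is done.

```bash
mkdir -p pics; cat > h.py <<'E'
import numpy as np,cv2
from rig import arm
def snap(n,f,crop=None,s=1):
    p,d=arm.capture(n); np.save(f'/tmp/{n}.npy',d); cv2.imwrite(f'/tmp/{n}.png',p)
    if crop: r0,r1,c0,c1=crop; p=p[r0:r1,c0:c1]
    cv2.imwrite(f'pics/{f}.png',cv2.resize(p,None,fx=s,fy=s,interpolation=cv2.INTER_CUBIC))
def w(n,u,v,z=None):
    c=arm.camera_params(n);K,R,t=[np.array(c[k]) for k in('mtx','R','t')]
    r=R.T@np.linalg.solve(K,[u,v,1]);o=-R.T@t
    if z is not None: return o+r*(z-o[2])/r[2]
    return o+r*np.load(f'/tmp/{n}.npy')[int(v),int(u)]
E
python3 -c "
from h import *
snap('top','t1',None,1.4);snap('scene','s1')
o=arm.get_obs();print(o['ee_pos'],o['eef_rot'],o['clock'],o['contact_force'])"
```

```text
[0.15987314 0.62935955 0.18756684] [[-9.69207722e-01  2.46243778e-01 -6.27910952e-04]
 [ 2.46244531e-01  9.69205961e-01 -1.85376329e-03]
 [ 1.52097362e-04 -1.95130133e-03 -9.99998085e-01]] 0.1 [-0.66348815 -1.15620867  0.13147053]
```

View pics/t1.png

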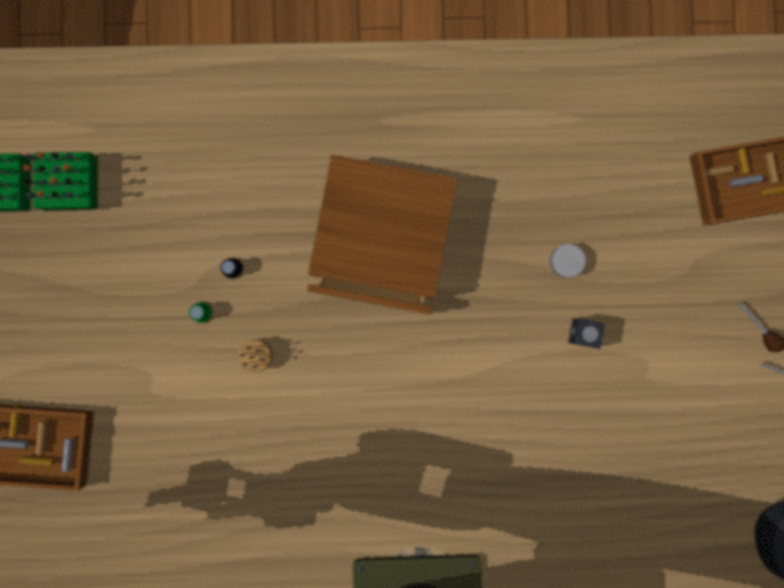

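View pics/s1.png

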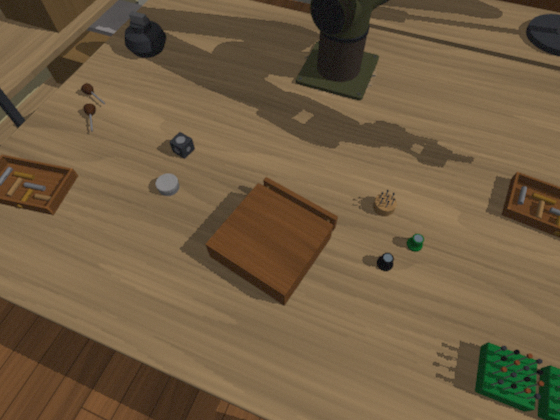

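Top view (1.4x): black loupe at (231,267), green look-alike (200,312), bur stand (255,355), chest top corners (333,156),(456,177),(435,297),(310,275), drawer front top edge from (309,288) to (431,309), tin (569,260), block (587,333).

```bash
python3 -c "
from h import *
np.set_printoptions(precision=4,suppress=True)
for nm,u,v,z in [('c1',333,156,.064),('c2',456,177,.064),('c3',435,297,.064),('c4',310,275,.064),('f1',309,286,.06),('f2',433,307,.06),('f1o',308,291,.06),('f2o',430,311,.06),('loupe',231,267,.032),('green',200,312,.032),('bur',255,355,.026),('tin',569,260,.024),('blk',587,333,.042)]:
  print(nm,w('top',u/1.4,v/1.4),w('top',u/1.4,v/1.4,z))
c=arm.camera_params('top');print(-np.array(c['R']).T@c['t'],c['R'])
print('loupe sc',w('scene',387,258),w('scene',387,258,.032))
p,d=arm.capture('top')
# loupe dark blob
import cv2
g=cv2.resize(p[170:250,120:200],None,fx=7,fy=7,interpolation=cv2.INTER_CUBIC)
g2=cv2.resize(p[190:235,210:320],None,fx=7,fy=7,interpolation=cv2.INTER_CUBIC)
cv2.imwrite('pics/c1.png',g);cv2.imwrite('pics/c2.png',g2)
"
```

```text
c1 [0.74   0.1141 0.0672] [0.7408 0.1144 0.064 ]
c2 [ 0.7159 -0.083   0.0018] [ 0.7035 -0.0761  0.064 ]
c3 [ 0.5177 -0.0381  0.0619] [ 0.5177 -0.038   0.064 ]
c4 [0.5581 0.1574 0.0335] [0.5566 0.1537 0.064 ]
f1 [0.5398 0.156  0.0606] [0.5398 0.1561 0.06  ]
f2 [ 0.5021 -0.0389  0.0003] [ 0.5024 -0.0347  0.06  ]
f1o [0.5321 0.1576 0.0611] [0.5321 0.1578 0.06  ]
f2o [ 0.4957 -0.0339 -0.0018] [ 0.4963 -0.0299  0.06  ]
loupe [0.574  0.2822 0.0328] [0.5741 0.2824 0.032 ]
green [0.504  0.3326 0.0309] [0.504  0.3323 0.032 ]
bur [0.4335 0.248  0.0258] [0.4335 0.248  0.026 ]
tin [ 0.5722 -0.2588  0.0251] [ 0.5723 -0.2591  0.024 ]
blk [ 0.4548 -0.2788  0.04  ] [ 0.4549 -0.2781  0.042 ]
[0.5059 0.0344 1.056 ] [[-0.0261 -0.9995  0.0164]
 [-0.9986  0.0254 -0.0454]
 [ 0.045  -0.0176 -0.9988]]
loupe sc [0.5758 0.2868 0.0357] [0.5738 0.2872 0.032 ]
```

View pics/c2.png

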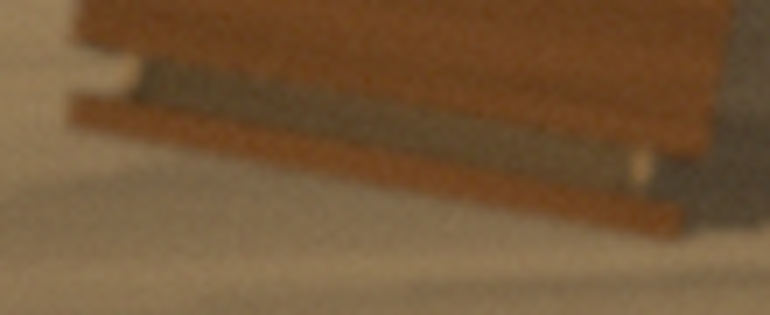

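View pics/c1.png

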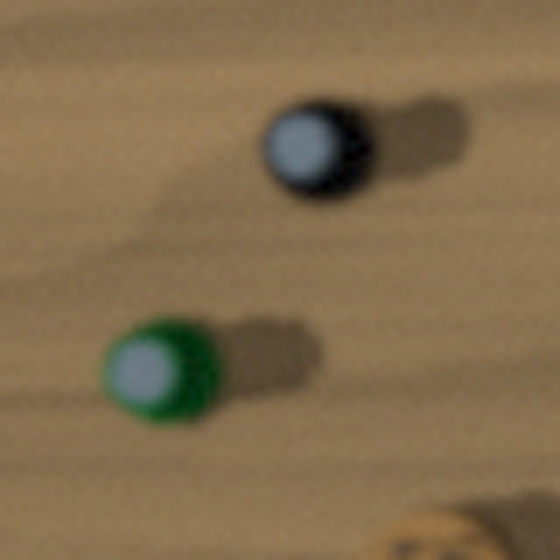

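The crops show the latched front's outer top edge running from (75,122) to (680,237) in crop c2, and the black loupe's lens at (302,148) with its foot around (322,150) in c1; the green one is separate, below it.

```bash
cat >> h.py <<'E'
np.set_printoptions(precision=4,suppress=True)
def go(x,y,z,yaw=None):
    o=arm.get_obs();R=np.array(o['eef_rot']);d=R.T@(np.array([x,y,z])-o['ee_pos'])*100
    a=np.degrees(np.arctan2(R[1,1],R[0,1]))
    print('dx dy dz',d.round(2),'roll',None if yaw is None else round(a-(90+yaw),2),'t',o['clock'])
E
python3 -c "
from h import *
a=w('top',75/7+210,122/7+190,.06);b=w('top',680/7+210,237/7+190,.06)
n=(a-b)[:2];print(a,b,np.linalg.norm(n),np.degrees(np.arctan2(-n[0],n[1])))
m=(a+b)/2;print('mid',m)
print('loupe',w('top',163.1,191.1,.032),w('top',166,191.4,.006))
yaw=np.radians(-11.2);ex=np.array([np.cos(yaw),np.sin(yaw)]);q=m[:2]-ex*.04
print(q);go(*q,.15,-11.2);go(*q,.03)"
```

```text
[0.533  0.1562 0.06  ] [ 0.4926 -0.0298  0.06  ] 0.19035108018744876 -12.249718657383976
mid [0.5128 0.0632 0.06  ]
loupe [0.5733 0.2866 0.032 ] [0.5742 0.2865 0.006 ]
[0.4736 0.071 ]
dx dy dz [-44.15 -46.4    3.85] roll -3.06 t 0.15
dx dy dz [-44.15 -46.38  15.85] roll None t 0.15
```

```bash
python3 -m jog '[{"grip":0,"dx":-4.5,"dy":-4.7,"dz":0},{"grip":0,"dx":-9,"dy":-9.4},{"grip":0,"dx":-13.5,"dy":-14.1},{"grip":0,"dx":-17.5,"dy":-18.5},{"grip":0,"dx":-20,"dy":-21,"roll":-2.5}]' 10 && python3 -m jog '[{"grip":0,"dx":-4.5,"dy":-4.7,"dz":0},{"grip":0,"dx":-9,"dy":-9.4},{"grip":0,"dx":-13.5,"dy":-14.1},{"grip":0,"dx":-17.5,"dy":-18.5},{"grip":0,"dx":-20,"dy":-21}]' && python3 -c "
from h import *
go(.4736,.071,.03,-11.7)"
```

```text
invalid input at $[0]: expected keys grip, dx, dy, dz, roll
```

All keys are required.

```bash
python3 -m jog '[{"grip":0,"dx":-4,"dy":-4,"dz":0,"roll":0},{"grip":0,"dx":-8,"dy":-8.5,"dz":0,"roll":0},{"grip":0,"dx":-12,"dy":-13,"dz":0,"roll":0},{"grip":0,"dx":-16.5,"dy":-17.5,"dz":0,"roll":-2},{"grip":0,"dx":-20,"dy":-21,"dz":0,"roll":-2.5}]' 10 && python3 -m jog '[{"grip":0,"dx":-4.5,"dy":-4.3,"dz":0,"roll":0},{"grip":0,"dx":-9,"dy":-8.5,"dz":0,"roll":0},{"grip":0,"dx":-13.5,"dy":-13,"dz":0,"roll":0},{"grip":0,"dx":-18,"dy":-17.5,"dz":0,"roll":0},{"grip":0,"dx":-21,"dy":-21,"dz":0,"roll":0}]' && python3 -c "
from h import *
go(.4736,.071,.03,-11.7)"
```

```text
clock: 0.78
ee_pos: [0.3028, 0.3751, 0.1885]
eef_rot: [[-0.979, 0.204, 0.0], [0.204, 0.979, -0.0], [-0.0, -0.0, -1.0]]
contact_force: [1.0, -0.2, 0.4]
opening: 0.0504
gripper_force: 0.0
clock: 1.4
ee_pos: [0.4658, 0.1266, 0.1887]
eef_rot: [[-0.979, 0.205, 0.0], [0.205, 0.979, -0.0], [-0.0, 0.0, -1.0]]
contact_force: [-0.0, 0.9, -0.5]
opening: 0.002
gripper_force: 0.0
dx dy dz [-1.9  -5.29 15.87] roll -0.13 t 1.4
```

```bash
python3 -m jog '[{"grip":0,"dx":-1,"dy":-5.3,"dz":2,"roll":0},{"grip":0,"dx":-1.5,"dy":-5.3,"dz":6,"roll":0},{"grip":0,"dx":-1.5,"dy":-5.3,"dz":10,"roll":0},{"grip":0,"dx":-1.5,"dy":-5.3,"dz":14,"roll":0},{"grip":0,"dx":-1.5,"dy":-5.3,"dz":15.9,"roll":0}]' && python3 -m jog '[{"grip":0,"dx":-0.2,"dy":0,"dz":0,"roll":0},{"grip":0,"dx":-0.4,"dy":0,"dz":0,"roll":0},{"grip":0,"dx":-0.6,"dy":0,"dz":0,"roll":0},{"grip":0,"dx":-0.8,"dy":0,"dz":0,"roll":0},{"grip":0,"dx":-1.0,"dy":0,"dz":0,"roll":0}]' && python3 -c "
from h import *
snap('top','t2',(160,260,180,340),4.5)
go(.5128-.01,.0632+.002,.03,-11.7)"
```

```text
clock: 2.02
ee_pos: [0.4667, 0.0736, 0.0268]
eef_rot: [[-0.979, 0.204, -0.005], [0.204, 0.979, -0.0], [0.004, -0.001, -1.0]]
contact_force: [0.2, -0.9, 0.0]
opening: 0.0004
gripper_force: 0.0
clock: 2.65
ee_pos: [0.4792, 0.0718, 0.0303]
eef_rot: [[-0.979, 0.204, 0.001], [0.204, 0.979, 0.0], [-0.001, 0.0, -1.0]]
contact_force: [0.3, 0.6, 0.5]
opening: 0.0004
gripper_force: 0.0
dx dy dz [-2.43 -0.16  0.02] roll -0.05 t 2.7
```

View pics/t2.png

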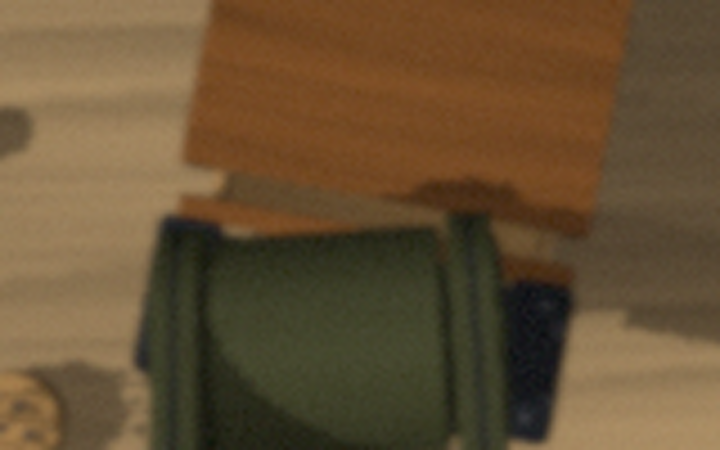

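The gripper sits squarely in front of and centred on the drawer front. Approaching slowly.

```bash
python3 -m jog '[{"grip":0,"dx":-0.3,"dy":0,"dz":0,"roll":0},{"grip":0,"dx":-0.6,"dy":0,"dz":0,"roll":0},{"grip":0,"dx":-0.9,"dy":0,"dz":0,"roll":0},{"grip":0,"dx":-1.2,"dy":0,"dz":0,"roll":0},{"grip":0,"dx":-1.5,"dy":0,"dz":0,"roll":0}]' && python3 -m jog '[{"grip":0,"dx":-0.1,"dy":0,"dz":0,"roll":0},{"grip":0,"dx":-0.2,"dy":0,"dz":0,"roll":0},{"grip":0,"dx":-0.3,"dy":0,"dz":0,"roll":0},{"grip":0,"dx":-0.4,"dy":0,"dz":0,"roll":0},{"grip":0,"dx":-0.5,"dy":0,"dz":0,"roll":0}]' &&  python3 -m jog '[{"grip":0,"dx":-0.1,"dy":0,"dz":0,"roll":0},{"grip":0,"dx":-0.2,"dy":0,"dz":0,"roll":0},{"grip":0,"dx":-0.3,"dy":0,"dz":0,"roll":0},{"grip":0,"dx":-0.4,"dy":0,"dz":0,"roll":0},{"grip":0,"dx":-0.5,"dy":0,"dz":0,"roll":0}]'
```

```text
clock: 3.32
ee_pos: [0.4936, 0.0687, 0.0297]
eef_rot: [[-0.979, 0.204, -0.0], [0.204, 0.979, 0.0], [0.0, -0.0, -1.0]]
contact_force: [0.3, -0.7, 0.6]
opening: 0.0005
gripper_force: 0.0
clock: 3.95
ee_pos: [0.4983, 0.0677, 0.0298]
eef_rot: [[-0.979, 0.204, -0.0], [0.204, 0.979, -0.0], [0.0, -0.0, -1.0]]
contact_force: [-0.2, -0.6, -0.1]
opening: 0.0003
gripper_force: 0.0
clock: 4.58
ee_pos: [0.5013, 0.0671, 0.0296]
eef_rot: [[-0.979, 0.204, -0.005], [0.204, 0.979, 0.001], [0.005, -0.0, -1.0]]
contact_force: [-7.6, 1.1, 6.4]
opening: 0.0003
gripper_force: 3.8
```

```bash
python3 -m jog '[{"grip":0,"dx":-0.05,"dy":0,"dz":0,"roll":0},{"grip":0,"dx":-0.1,"dy":0,"dz":0,"roll":0},{"grip":0,"dx":-0.15,"dy":0,"dz":0,"roll":0},{"grip":0,"dx":-0.2,"dy":0,"dz":0,"roll":0},{"grip":0,"dx":-0.25,"dy":0,"dz":0,"roll":0}]'
```

```text
clock: 5.2
ee_pos: [0.5037, 0.0666, 0.0296]
eef_rot: [[-0.979, 0.204, -0.005], [0.204, 0.979, 0.001], [0.005, -0.0, -1.0]]
contact_force: [-7.0, 2.5, 6.4]
opening: 0.0005
gripper_force: 3.8
```

```bash
python3 -m jog '[{"grip":0,"dx":-0.05,"dy":0,"dz":0,"roll":0},{"grip":0,"dx":-0.1,"dy":0,"dz":0,"roll":0},{"grip":0,"dx":-0.15,"dy":0,"dz":0,"roll":0},{"grip":0,"dx":-0.2,"dy":0,"dz":0,"roll":0},{"grip":0,"dx":-0.2,"dy":0,"dz":0,"roll":0}]'
```

```text
clock: 5.82
ee_pos: [0.5057, 0.0662, 0.0296]
eef_rot: [[-0.979, 0.204, -0.005], [0.204, 0.979, 0.0], [0.005, -0.0, -1.0]]
contact_force: [-6.9, 1.6, 6.2]
opening: 0.0002
gripper_force: 3.7
```

```bash
python3 -m jog '[{"grip":0,"dx":-0.05,"dy":0,"dz":0,"roll":0},{"grip":0,"dx":-0.1,"dy":0,"dz":0,"roll":0},{"grip":0,"dx":-0.15,"dy":0,"dz":0,"roll":0},{"grip":0,"dx":-0.15,"dy":0,"dz":0,"roll":0},{"grip":0,"dx":-0.15,"dy":0,"dz":0,"roll":0}]'
```

```text
clock: 6.45
ee_pos: [0.5067, 0.0659, 0.0296]
eef_rot: [[-0.979, 0.204, -0.006], [0.204, 0.979, 0.001], [0.006, -0.001, -1.0]]
contact_force: [-9.4, 1.9, 7.3]
opening: 0.0
gripper_force: 4.5
```

```bash
python3 -m jog '[{"grip":0,"dx":-0.02,"dy":0,"dz":0,"roll":0},{"grip":0,"dx":-0.04,"dy":0,"dz":0,"roll":0},{"grip":0,"dx":-0.06,"dy":0,"dz":0,"roll":0},{"grip":0,"dx":-0.06,"dy":0,"dz":0,"roll":0},{"grip":0,"dx":-0.06,"dy":0,"dz":0,"roll":0}]'
```

```text
clock: 7.08
ee_pos: [0.5072, 0.0658, 0.0296]
eef_rot: [[-0.979, 0.204, -0.006], [0.204, 0.979, 0.001], [0.006, -0.001, -1.0]]
contact_force: [-9.1, 1.4, 6.4]
opening: 0.0006
gripper_force: 4.6
```

```bash
python3 -m jog '[{"grip":0,"dx":-0.03,"dy":0,"dz":0,"roll":0},{"grip":0,"dx":-0.06,"dy":0,"dz":0,"roll":0},{"grip":0,"dx":-0.08,"dy":0,"dz":0,"roll":0},{"grip":0,"dx":-0.08,"dy":0,"dz":0,"roll":0},{"grip":0,"dx":-0.08,"dy":0,"dz":0,"roll":0}]'
```

```text
clock: 7.7
ee_pos: [0.5078, 0.0657, 0.0296]
eef_rot: [[-0.979, 0.204, -0.007], [0.204, 0.979, 0.001], [0.007, -0.001, -1.0]]
contact_force: [-9.4, 2.2, 8.4]
opening: 0.0005
gripper_force: 4.9
```

```bash
python3 -m jog '[{"grip":0,"dx":-0.03,"dy":0,"dz":0,"roll":0},{"grip":0,"dx":-0.06,"dy":0,"dz":0,"roll":0},{"grip":0,"dx":-0.08,"dy":0,"dz":0,"roll":0},{"grip":0,"dx":-0.08,"dy":0,"dz":0,"roll":0},{"grip":0,"dx":-0.08,"dy":0,"dz":0,"roll":0}]'
```

```text
clock: 8.32
ee_pos: [0.5084, 0.0656, 0.0295]
eef_rot: [[-0.979, 0.204, -0.007], [0.204, 0.979, 0.001], [0.007, -0.001, -1.0]]
contact_force: [-10.4, 1.5, 7.9]
opening: 0.0006
gripper_force: 5.0
```

```bash
python3 -m jog '[{"grip":0,"dx":3,"dy":0,"dz":0,"roll":0},{"grip":0,"dx":6.5,"dy":0,"dz":0,"roll":0},{"grip":0,"dx":9.5,"dy":0,"dz":0,"roll":0},{"grip":0,"dx":10,"dy":0,"dz":0,"roll":0},{"grip":0,"dx":10,"dy":0,"dz":0,"roll":0}]' && python3 -c "
from h import *
snap('top','t3',(160,260,180,340),4.5)"
```

```text
clock: 8.95
ee_pos: [0.4142, 0.0854, 0.0302]
eef_rot: [[-0.979, 0.204, 0.002], [0.204, 0.979, -0.0], [-0.002, 0.0, -1.0]]
contact_force: [-0.8, 0.2, 0.0]
opening: 0.0003
gripper_force: 0.0
```

View pics/t3.png

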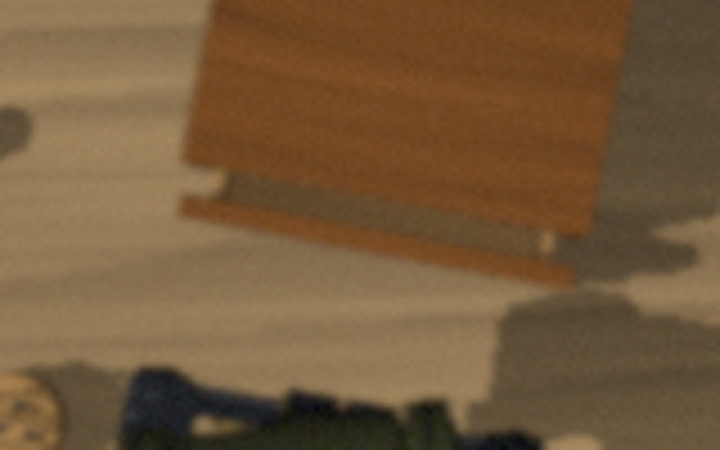

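The drawer is still latched (front unchanged, 180–575 px wide band), so it needs a deeper press. I'll press again and ease the upward friction load by lifting slightly.

```bash
python3 -m jog '[{"grip":0,"dx":-3,"dy":0,"dz":0,"roll":0},{"grip":0,"dx":-6,"dy":0,"dz":0,"roll":0},{"grip":0,"dx":-7.5,"dy":0,"dz":0,"roll":0},{"grip":0,"dx":-7.8,"dy":0,"dz":0,"roll":0},{"grip":0,"dx":-8,"dy":0,"dz":0,"roll":0}]' && python3 -m jog '[{"grip":0,"dx":-0.2,"dy":0,"dz":0,"roll":0},{"grip":0,"dx":-0.4,"dy":0,"dz":0,"roll":0},{"grip":0,"dx":-0.6,"dy":0,"dz":0,"roll":0},{"grip":0,"dx":-0.8,"dy":0,"dz":-0.05,"roll":0},{"grip":0,"dx":-1,"dy":0,"dz":-0.1,"roll":0}]' && python3 -m jog '[{"grip":0,"dx":-0.15,"dy":0,"dz":-0.05,"roll":0},{"grip":0,"dx":-0.3,"dy":0,"dz":-0.05,"roll":0},{"grip":0,"dx":-0.4,"dy":0,"dz":-0.1,"roll":0},{"grip":0,"dx":-0.5,"dy":0,"dz":-0.1,"roll":0},{"grip":0,"dx":-0.6,"dy":0,"dz":-0.1,"roll":0}]'
```

```text
clock: 9.62
ee_pos: [0.4911, 0.0691, 0.0294]
eef_rot: [[-0.979, 0.204, -0.001], [0.204, 0.979, -0.0], [0.001, -0.0, -1.0]]
contact_force: [-0.7, -0.1, -1.1]
opening: 0.0004
gripper_force: 0.0
clock: 10.25
ee_pos: [0.5002, 0.0673, 0.0304]
eef_rot: [[-0.979, 0.204, -0.003], [0.204, 0.979, 0.001], [0.003, -0.0, -1.0]]
contact_force: [-5.2, 1.1, 2.3]
opening: 0.0007
gripper_force: 2.7
clock: 10.88
ee_pos: [0.5042, 0.0665, 0.0305]
eef_rot: [[-0.979, 0.204, -0.007], [0.204, 0.979, 0.001], [0.007, -0.0, -1.0]]
contact_force: [-6.1, 3.0, 2.5]
opening: 0.0006
gripper_force: 3.9
```

```bash
python3 -m jog '[{"grip":0,"dx":-0.1,"dy":0,"dz":0,"roll":0},{"grip":0,"dx":-0.2,"dy":0,"dz":-0.05,"roll":0},{"grip":0,"dx":-0.3,"dy":0,"dz":-0.05,"roll":0},{"grip":0,"dx":-0.35,"dy":0,"dz":-0.1,"roll":0},{"grip":0,"dx":-0.35,"dy":0,"dz":-0.1,"roll":0}]' && python3 -m jog '[{"grip":0,"dx":-0.05,"dy":0,"dz":0,"roll":0},{"grip":0,"dx":-0.08,"dy":0,"dz":0,"roll":0},{"grip":0,"dx":-0.1,"dy":0,"dz":-0.05,"roll":0},{"grip":0,"dx":-0.1,"dy":0,"dz":-0.05,"roll":0},{"grip":0,"dx":-0.1,"dy":0,"dz":-0.05,"roll":0}]'
```

```text
clock: 11.5
ee_pos: [0.5065, 0.066, 0.0306]
eef_rot: [[-0.979, 0.204, -0.01], [0.204, 0.979, 0.001], [0.01, -0.001, -1.0]]
contact_force: [-8.0, 2.0, 0.5]
opening: 0.0005
gripper_force: 4.2
clock: 12.12
ee_pos: [0.5066, 0.0659, 0.0306]
eef_rot: [[-0.979, 0.204, -0.012], [0.204, 0.979, 0.002], [0.012, -0.001, -1.0]]
contact_force: [-8.3, 2.4, 0.3]
opening: 0.0005
gripper_force: 4.9
```

```bash
python3 -m jog '[{"grip":0,"dx":-0.05,"dy":0,"dz":0,"roll":0},{"grip":0,"dx":-0.1,"dy":0,"dz":0,"roll":0},{"grip":0,"dx":-0.15,"dy":0,"dz":0,"roll":0},{"grip":0,"dx":-0.15,"dy":0,"dz":0,"roll":0},{"grip":0,"dx":-0.15,"dy":0,"dz":0,"roll":0}]'
```

```text
clock: 12.75
ee_pos: [0.5083, 0.0655, 0.0306]
eef_rot: [[-0.979, 0.204, -0.011], [0.204, 0.979, 0.002], [0.011, -0.001, -1.0]]
contact_force: [-7.9, 3.4, -0.7]
opening: 0.0005
gripper_force: 4.6
```

```bash
python3 -m jog '[{"grip":0,"dx":-0.05,"dy":0,"dz":0,"roll":0},{"grip":0,"dx":-0.1,"dy":0,"dz":0,"roll":0},{"grip":0,"dx":-0.15,"dy":0,"dz":0,"roll":0},{"grip":0,"dx":-0.15,"dy":0,"dz":0,"roll":0},{"grip":0,"dx":-0.15,"dy":0,"dz":0,"roll":0}]'
```

```text
clock: 13.38
ee_pos: [0.5097, 0.0653, 0.0306]
eef_rot: [[-0.979, 0.204, -0.011], [0.204, 0.979, 0.002], [0.011, -0.001, -1.0]]
contact_force: [-8.7, 2.9, 0.4]
opening: 0.0006
gripper_force: 4.8
```

```bash
python3 -m jog '[{"grip":0,"dx":-0.05,"dy":0,"dz":0,"roll":0},{"grip":0,"dx":-0.08,"dy":0,"dz":0,"roll":0},{"grip":0,"dx":-0.12,"dy":0,"dz":0,"roll":0},{"grip":0,"dx":-0.12,"dy":0,"dz":0,"roll":0},{"grip":0,"dx":-0.12,"dy":0,"dz":0,"roll":0}]'
```

```text
clock: 14.0
ee_pos: [0.5109, 0.065, 0.0306]
eef_rot: [[-0.979, 0.204, -0.011], [0.204, 0.979, 0.002], [0.011, -0.001, -1.0]]
contact_force: [-8.8, 2.6, -1.0]
opening: 0.0003
gripper_force: 4.7
```

```bash
python3 -m jog '[{"grip":0,"dx":-0.05,"dy":0,"dz":0,"roll":0},{"grip":0,"dx":-0.08,"dy":0,"dz":0,"roll":0},{"grip":0,"dx":-0.1,"dy":0,"dz":0,"roll":0},{"grip":0,"dx":-0.1,"dy":0,"dz":0,"roll":0},{"grip":0,"dx":-0.1,"dy":0,"dz":0,"roll":0}]'
```

```text
clock: 14.62
ee_pos: [0.511, 0.065, 0.0306]
eef_rot: [[-0.979, 0.204, -0.013], [0.204, 0.979, 0.002], [0.013, -0.001, -1.0]]
contact_force: [-11.5, 4.1, 2.1]
opening: 0.0005
gripper_force: 6.0
```

Clear stop: force rose to 12 N with no more travel. Letting go.

```bash
python3 -m jog '[{"grip":0,"dx":3,"dy":0,"dz":0,"roll":0},{"grip":0,"dx":6.5,"dy":0,"dz":0,"roll":0},{"grip":0,"dx":9.5,"dy":0,"dz":0,"roll":0},{"grip":0,"dx":10,"dy":0,"dz":0,"roll":0},{"grip":0,"dx":10,"dy":0,"dz":0,"roll":0}]' && python3 -m jog '[{"grip":9.5,"dx":0.3,"dy":0,"dz":-3,"roll":0},{"grip":9.5,"dx":0.3,"dy":0,"dz":-7,"roll":0},{"grip":9.5,"dx":0,"dy":3,"dz":-9,"roll":0},{"grip":9.5,"dx":-3,"dy":7,"dz":-9,"roll":0},{"grip":9.5,"dx":-6,"dy":12,"dz":-9,"roll":0}]' && python3 -c "
from h import *
snap('top','t4',(160,260,150,310),4.5);go(.574,.2866,.13,-11.7);go(.574,.2866,.003)
print(w('top',150+0/4.5,200))"
```

```text
clock: 15.25
ee_pos: [0.4198, 0.0842, 0.0338]
eef_rot: [[-0.979, 0.204, 0.002], [0.204, 0.979, -0.0], [-0.002, 0.0, -1.0]]
contact_force: [0.3, -0.0, -0.2]
opening: 0.0006
gripper_force: 0.0
clock: 15.88
ee_pos: [0.5052, 0.1904, 0.1245]
eef_rot: [[-0.979, 0.205, 0.003], [0.205, 0.979, 0.0], [-0.003, 0.001, -1.0]]
contact_force: [-0.2, 0.1, -0.9]
opening: 0.0453
gripper_force: 0.0
dx dy dz [-4.53 10.33 -0.64] roll -0.04 t 15.925
dx dy dz [-4.49 10.27 12.06] roll None t 15.925
[0.5337 0.196  0.4682]
```

View pics/t4.png

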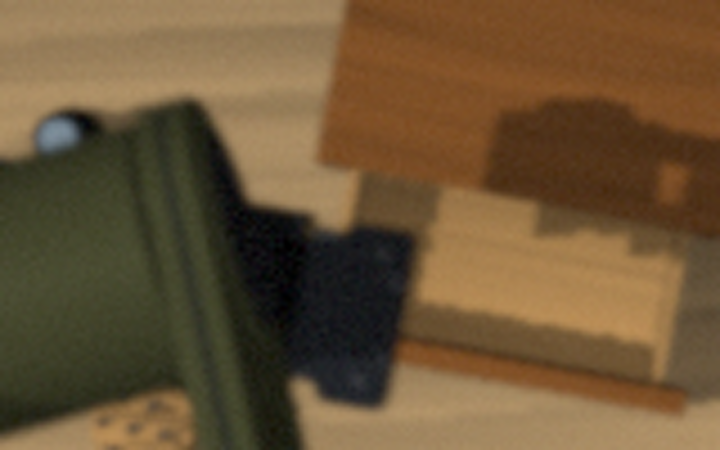

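The drawer is out: its floor is visible between chest and front (front's outer edge from about (395,345) to (685,405)). Now fetching the loupe.

```bash
python3 -m jog '[{"grip":9.5,"dx":-2,"dy":5,"dz":-1,"roll":0},{"grip":9.5,"dx":-4.5,"dy":10.3,"dz":-1,"roll":0},{"grip":9.5,"dx":-4.5,"dy":10.3,"dz":0,"roll":0},{"grip":9.5,"dx":-4.5,"dy":10.3,"dz":3,"roll":0},{"grip":9.5,"dx":-4.5,"dy":10.3,"dz":5,"roll":0}]' 8 && python3 -c "
from h import *
go(.574,.2866,.012,-11.7)"
```

```text
clock: 16.55
ee_pos: [0.5668, 0.2804, 0.0711]
eef_rot: [[-0.979, 0.204, -0.002], [0.204, 0.979, -0.001], [0.002, -0.001, -1.0]]
contact_force: [-0.7, 0.4, -0.1]
opening: 0.0941
gripper_force: 0.0
dx dy dz [-0.58  0.76  5.91] roll -0.08 t 16.55
```

```bash
python3 -m jog '[{"grip":9.5,"dx":-0.5,"dy":0.7,"dz":0,"roll":0},{"grip":9.5,"dx":-0.5,"dy":0.7,"dz":0,"roll":0},{"grip":9.5,"dx":-0.5,"dy":0.7,"dz":2,"roll":0},{"grip":9.5,"dx":-0.5,"dy":0.7,"dz":4,"roll":0},{"grip":9.5,"dx":-0.5,"dy":0.7,"dz":5,"roll":0}]' 8 && python3 -c "
from h import *
go(.574,.2866,.012,-11.7)"
```

```text
clock: 17.18
ee_pos: [0.5718, 0.2864, 0.0205]
eef_rot: [[-0.979, 0.204, -0.003], [0.204, 0.979, -0.001], [0.003, -0.002, -1.0]]
contact_force: [0.4, 1.1, -0.0]
opening: 0.0949
gripper_force: 0.0
dx dy dz [-0.21  0.07  0.85] roll -0.05 t 17.175
```

Descend and close, then lift and check.

```bash
python3 -m jog '[{"grip":9.5,"dx":-0.2,"dy":0.1,"dz":0.5,"roll":0},{"grip":9.5,"dx":-0.2,"dy":0.1,"dz":0.8,"roll":0},{"grip":6,"dx":-0.2,"dy":0.1,"dz":0.8,"roll":0},{"grip":4,"dx":-0.2,"dy":0.1,"dz":0.8,"roll":0},{"grip":2,"dx":-0.2,"dy":0.1,"dz":0.8,"roll":0}]' 8 && python3 -m jog '[{"grip":1.5,"dx":0,"dy":0,"dz":0,"roll":0},{"grip":1.5,"dx":0,"dy":0,"dz":0,"roll":0},{"grip":1.5,"dx":0,"dy":0,"dz":0,"roll":0},{"grip":1.5,"dx":0,"dy":0,"dz":0,"roll":0},{"grip":1.5,"dx":0,"dy":0,"dz":0,"roll":0}]'
```

```text
clock: 17.8
ee_pos: [0.5759, 0.2877, 0.0158]
eef_rot: [[-0.979, 0.204, 0.001], [0.204, 0.979, 0.0], [-0.001, 0.0, -1.0]]
contact_force: [0.5, -0.3, 0.1]
opening: 0.0702
gripper_force: 0.0
clock: 18.42
ee_pos: [0.5756, 0.2876, 0.0152]
eef_rot: [[-0.979, 0.204, -0.0], [0.204, 0.979, -0.0], [0.0, -0.0, -1.0]]
contact_force: [-0.0, 0.4, -0.4]
opening: 0.0204
gripper_force: 0.0
```

```bash
python3 -c "
from h import *
snap('scene','s2',(210,310,320,460),5);print(arm.get_obs()['opening'],arm.get_obs()['gripper_force'])"
```

```text
0.017568001009160037 0.0
```

View pics/s2.png

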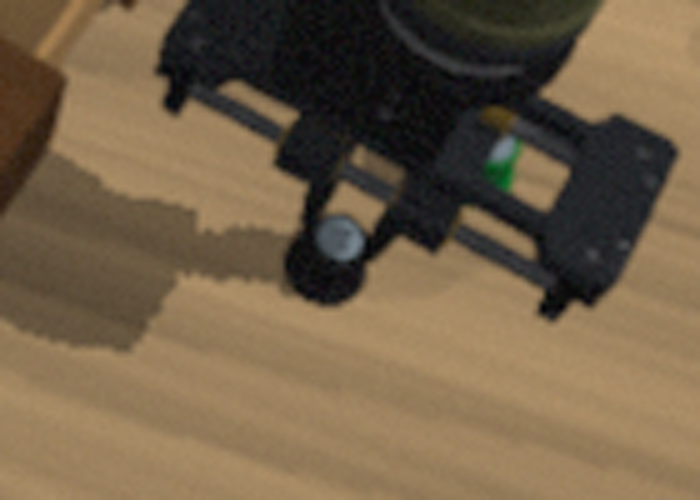

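The fingers are behind (on the -x side of) the loupe, which still stands upright with its lens at crop (340,240); I'll remeasure it.

```bash
python3 -c "
from h import *
u,v=320+340/5,210+240/5
print('lens now',w('scene',u,v),w('scene',u,v,.032))
snap('top','x')
p=cv2.imread('/tmp/scene.png')
for q in [(300,280),(330,300),(350,180),(385,240),(310,200)]:
  print(q,w('scene',320+q[0]/5,210+q[1]/5))
print(arm.get_obs()['ee_pos'])
"
```

```text
lens now [0.5741 0.289  0.034 ] [0.573  0.2892 0.032 ]
(300, 280) [0.5859 0.28   0.0093]
(330, 300) [0.589  0.2946 0.0068]
(350, 180) [0.6019 0.2761 0.1342]
(385, 240) [0.5882 0.3017 0.0731]
(310, 200) [0.582  0.2693 0.0731]
[0.5756 0.2876 0.0153]
```

```bash
python3 -c "
from h import *
R=np.array([[-.979,.204],[.204,.979]])
for v in range(236,274,3):
  print(v,[ (lambda P:'%d,%d,%d'%(*(((P[:2]-[.5756,.2876])@R)*1000),P[2]*1000))(w('scene',u,v)) for u in range(376,402,3)])
"
```

```text
236 ['-25,-37,137', '-26,-32,143', '-21,-27,141', '-19,-22,142', '-23,-17,155', '-24,-12,162', '-23,-8,164', '-23,-3,169', '-20,1,169']
239 ['-32,-34,139', '-30,-29,142', '-28,-24,142', '-25,-19,143', '-21,-15,142', '-19,-10,143', '-23,-5,156', '-23,0,161', '-22,3,164']
242 ['-32,-31,130', '-33,-26,137', '-33,-21,141', '-31,-17,143', '-28,-12,143', '58,-10,2', '64,-5,0', '-24,1,152', '-24,6,158']
245 ['34,-35,0', '-33,-24,126', '-34,-19,133', '-33,-14,138', '-28,-9,134', '-26,-5,136', '-23,0,137', '61,3,-1', '63,9,1']
248 ['28,-32,0', '30,-26,1', '-11,-18,82', '-33,-12,128', '42,-9,0', '46,-4,0', '-27,2,133', '-26,6,138', '-24,11,139']
251 ['21,-29,-1', '25,-23,0', '-10,-15,71', '-9,-10,75', '36,-6,-1', '39,-1,0', '41,4,2', '46,10,1', '-32,13,143']
254 ['15,-25,-1', '17,-20,1', '-10,-13,59', '7,-8,32', '11,-3,31', '15,2,31', '37,7,-1', '-34,12,130', '-32,16,133']
257 ['7,-22,0', '9,-16,3', '-10,-10,46', '2,-5,30', '5,0,30', '8,5,31', '-7,10,67', '-10,15,77', '-32,19,124']
260 ['1,-19,0', '-1,-13,11', '-5,-7,27', '-5,-2,32', '-1,3,31', '2,8,32', '-9,13,60', '27,19,0', '30,25,0']
263 ['-5,-15,0', '-6,-10,9', '-9,-4,21', '-9,0,27', '-8,6,32', '-5,11,33', '17,17,-1', '20,22,0', '24,28,0']
266 ['-11,-12,0', '-12,-7,7', '-9,-1,9', '-9,3,16', '-6,9,17', '2,14,8', '9,20,0', '12,25,1', '16,31,1']
269 ['-18,-9,0', '-14,-4,0', '-13,1,5', '-11,6,8', '-7,12,7', '-1,17,3', '3,23,0', '7,28,0', '10,34,1']
272 ['-24,-6,0', '-21,-1,1', '-17,4,0', '-14,9,2', '-9,15,-1', '-7,20,1', '-4,26,3', '1,31,-1', '4,37,0']
```

```bash
python3 -m jog '[{"grip":1.5,"dx":0,"dy":0,"dz":0,"roll":0},{"grip":5,"dx":0,"dy":0,"dz":0,"roll":0},{"grip":6,"dx":0,"dy":0,"dz":0,"roll":0},{"grip":6,"dx":0,"dy":0,"dz":0,"roll":0},{"grip":6,"dx":0,"dy":0,"dz":0,"roll":0}]' && python3 -c "
from h import *
snap('scene','s3',(210,310,320,460),5);o=arm.get_obs();print(o['ee_pos'],o['opening'])
R=np.array([[-.979,.204],[.204,.979]])
L=[]
for v in range(225,280):
  for u in range(365,420):
    P=w('scene',u,v);q=(P[:2]-o['ee_pos'][:2])@R*1000
    if P[2]>.006 and P[2]<.08 and abs(q[0])<22: L.append([v,u,*q,P[2]*1000])
L=np.array(L)
for lo in range(-45,46,5):
  s=L[(L[:,3]>=lo)&(L[:,3]<lo+5)]
  if len(s): print(lo,len(s),'zmin',s[:,4].min().round(),'zmax',s[:,4].max().round(),'x',s[:,2].min().round(),s[:,2].max().round())
"
```

```text
clock: 19.15
ee_pos: [0.5756, 0.2876, 0.0153]
eef_rot: [[-0.979, 0.204, -0.0], [0.204, 0.979, 0.0], [0.0, 0.0, -1.0]]
contact_force: [-1.0, -0.2, -0.3]
opening: 0.0497
gripper_force: 0.0
[0.5756 0.2876 0.0153] 0.053640282681185855Traceback (most recent call last):
  File "<string>", line 8, in <module>
    P=w('scene',u,v);q=(P[:2]-o['ee_pos'][:2])@R*1000
  File "h.py", line 8, in w
    c=arm.camera_params(n);K,R,t=[np.array(c[k]) for k in('mtx','R','t')]
ValueError: time passes only in moves, steps and waits
```

View pics/s3.png

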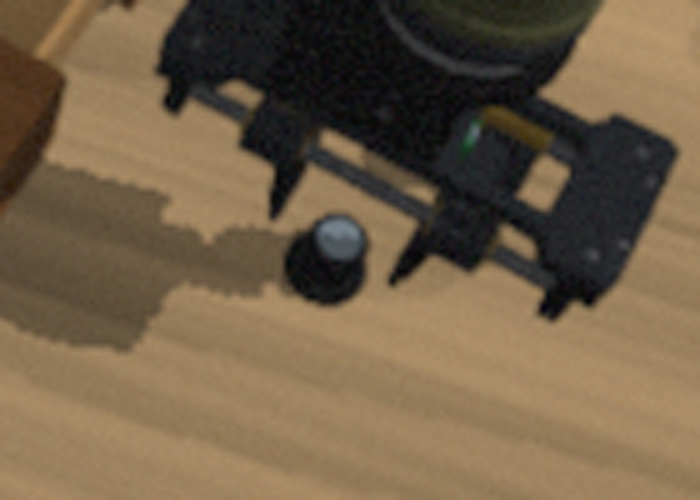

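The open fingers straddle the loupe's lens in the image, with tips at crop (275,215) and (397,282), lens at (340,240); I'll compare with where the tips should project.

```bash
python3 -c "
from h import *
c=arm.camera_params('scene');K,R,t=[np.array(c[k]) for k in('mtx','R','t')]
print('cam',-R.T@t)
def pr(X): 
  q=K@(R@np.array(X)+t);q=q[:2]/q[2];return (q-[320,210])*5
y=np.array([.204,.979,0])
for z in(.0153,.025,.035,.045):
  T=np.array([.5756,.2876,z]);print(z,pr(T-y*.028),pr(T+y*.028))
print('loupe base',pr([.574,.2872,0]),pr([.574,.2872,.032]))
for z in(.0153,.03,.04): print(z,w('scene',320+275/5,210+215/5,z),w('scene',320+397/5,210+282/5,z))
for q in [(277,205),(280,195),(400,275),(408,262)]: print(q,w('scene',320+q[0]/5,210+q[1]/5))
"
```

```text
cam [0.9817 0.2088 0.7989]
0.0153 [267.8104 227.2508] [385.4493 293.2672]
0.025 [272.269  217.7795] [391.1628 284.2623]
0.035 [276.9571 207.8205] [397.1729 274.7901]
0.045 [281.7411 197.6579] [403.3085 265.1201]
loupe base [318.2508 270.7228] [334.8383 240.3942]
0.0153 [0.563  0.2616 0.0153] [0.5743 0.3184 0.0153]
0.03 [0.5708 0.2606 0.03  ] [0.582  0.3164 0.03  ]
0.04 [0.5762 0.2599 0.04  ] [0.5872 0.315  0.04  ]
(277, 205) [0.5805 0.2584 0.057 ]
(280, 195) [0.5793 0.2579 0.064 ]
(400, 275) [0.592  0.3132 0.056 ]
(408, 262) [0.5916 0.3132 0.0683]
```

```bash
python3 -m jog '[{"grip":6,"dx":0.1,"dy":0,"dz":0.3,"roll":0},{"grip":6,"dx":0.15,"dy":0,"dz":0.6,"roll":0},{"grip":6,"dx":0.15,"dy":0,"dz":0.9,"roll":0},{"grip":6,"dx":0.15,"dy":0,"dz":1.1,"roll":0},{"grip":6,"dx":0.15,"dy":0,"dz":1.1,"roll":0}]' && python3 -m jog '[{"grip":4,"dx":0,"dy":0,"dz":0,"roll":0},{"grip":2,"dx":0,"dy":0,"dz":0,"roll":0},{"grip":2,"dx":0,"dy":0,"dz":0,"roll":0},{"grip":2,"dx":0,"dy":0,"dz":0,"roll":0},{"grip":2,"dx":0,"dy":0,"dz":0,"roll":0}]' 6
```

```text
clock: 19.82
ee_pos: [0.5739, 0.2878, 0.0039]
eef_rot: [[-0.979, 0.204, -0.0], [0.204, 0.979, -0.0], [0.0, -0.0, -1.0]]
contact_force: [-0.3, 0.7, -0.1]
opening: 0.0601
gripper_force: 0.0
clock: 20.45
ee_pos: [0.5744, 0.288, 0.0051]
eef_rot: [[-0.979, 0.204, 0.0], [0.204, 0.979, -0.0], [-0.0, 0.0, -1.0]]
contact_force: [-1.7, -2.3, 4.5]
opening: 0.0222
gripper_force: 5.3
```

It is pinching only the top edge; the tips really sit higher than reported. Open and go lower with force watched.

```bash
python3 -m jog '[{"grip":5,"dx":0,"dy":0,"dz":0,"roll":0},{"grip":5,"dx":0,"dy":0,"dz":0,"roll":0},{"grip":5,"dx":0,"dy":0,"dz":0.1,"roll":0},{"grip":5,"dx":0,"dy":0,"dz":0.3,"roll":0},{"grip":5,"dx":0,"dy":0,"dz":0.5,"roll":0}]' && python3 -m jog '[{"grip":5,"dx":0,"dy":0,"dz":0.1,"roll":0},{"grip":5,"dx":0,"dy":0,"dz":0.2,"roll":0},{"grip":5,"dx":0,"dy":0,"dz":0.3,"roll":0},{"grip":5,"dx":0,"dy":0,"dz":0.3,"roll":0},{"grip":5,"dx":0,"dy":0,"dz":0.3,"roll":0}]'
```

```text
clock: 21.08
ee_pos: [0.574, 0.2879, -0.0011]
eef_rot: [[-0.979, 0.204, -0.0], [0.204, 0.979, -0.0], [0.0, -0.0, -1.0]]
contact_force: [-1.4, -0.6, 0.8]
opening: 0.0498
gripper_force: 0.0
clock: 21.7
ee_pos: [0.5742, 0.2879, -0.0037]
eef_rot: [[-0.979, 0.204, 0.0], [0.204, 0.979, 0.0], [-0.0, 0.0, -1.0]]
contact_force: [-0.1, 0.4, -0.9]
opening: 0.05
gripper_force: 0.0
```

```bash
python3 -m jog '[{"grip":5,"dx":0,"dy":0,"dz":0.1,"roll":0},{"grip":5,"dx":0,"dy":0,"dz":0.2,"roll":0},{"grip":5,"dx":0,"dy":0,"dz":0.3,"roll":0},{"grip":5,"dx":0,"dy":0,"dz":0.4,"roll":0},{"grip":5,"dx":0,"dy":0,"dz":0.4,"roll":0}]' && python3 -m jog '[{"grip":3,"dx":0,"dy":0,"dz":0,"roll":0},{"grip":2,"dx":0,"dy":0,"dz":0,"roll":0},{"grip":2,"dx":0,"dy":0,"dz":0,"roll":0},{"grip":2,"dx":0,"dy":0,"dz":0,"roll":0},{"grip":2,"dx":0,"dy":0,"dz":0,"roll":0}]' 8
```

```text
clock: 22.32
ee_pos: [0.574, 0.2879, -0.0079]
eef_rot: [[-0.979, 0.204, -0.0], [0.204, 0.979, -0.0], [0.0, -0.0, -1.0]]
contact_force: [-0.5, 1.0, 0.2]
opening: 0.0501
gripper_force: 0.0
clock: 22.95
ee_pos: [0.5742, 0.2879, -0.0077]
eef_rot: [[-0.979, 0.204, 0.0], [0.204, 0.979, 0.0], [-0.0, 0.0, -1.0]]
contact_force: [0.0, 0.3, 0.5]
opening: 0.0258
gripper_force: 8.0
```

Good grasp (25.8 mm, 8 N). Lift and carry.

```bash
python3 -m jog '[{"grip":2,"dx":0,"dy":0,"dz":-2,"roll":0},{"grip":2,"dx":0,"dy":0,"dz":-5,"roll":0},{"grip":2,"dx":0,"dy":0,"dz":-8,"roll":0},{"grip":2,"dx":0,"dy":0,"dz":-9.5,"roll":0},{"grip":2,"dx":0,"dy":0,"dz":-10,"roll":0}]' && python3 -c "
from h import *
go(.501,.0656,.092,-11.7)"
```

```text
clock: 23.58
ee_pos: [0.5748, 0.2882, 0.094]
eef_rot: [[-0.979, 0.204, 0.002], [0.204, 0.979, 0.001], [-0.002, 0.001, -1.0]]
contact_force: [0.2, 0.9, -0.5]
opening: 0.0255
gripper_force: 8.0
dx dy dz [  2.69 -23.3    0.17] roll -0.06 t 23.575
```

```bash
python3 -m jog '[{"grip":2,"dx":1,"dy":-3,"dz":0,"roll":0},{"grip":2,"dx":2,"dy":-7.5,"dz":0,"roll":0},{"grip":2,"dx":2.7,"dy":-12.5,"dz":0,"roll":0},{"grip":2,"dx":2.7,"dy":-17,"dz":0,"roll":0},{"grip":2,"dx":2.7,"dy":-20.5,"dz":0,"roll":0}]' && python3 -m jog '[{"grip":2,"dx":0,"dy":-2,"dz":0,"roll":0},{"grip":2,"dx":0,"dy":-2.8,"dz":0,"roll":0},{"grip":2,"dx":0,"dy":-2.8,"dz":1,"roll":0},{"grip":2,"dx":0,"dy":-2.8,"dz":2.5,"roll":0},{"grip":2,"dx":0,"dy":-2.8,"dz":2.5,"roll":0}]' && python3 -c "
from h import *
snap('scene','s4',(140,250,230,370),5);go(.501,.0656,.006,-11.7)"
```

```text
clock: 24.2
ee_pos: [0.5044, 0.0912, 0.091]
eef_rot: [[-0.979, 0.204, -0.002], [0.204, 0.979, -0.0], [0.002, -0.001, -1.0]]
contact_force: [0.4, 1.0, -0.4]
opening: 0.0259
gripper_force: 8.0
clock: 24.82
ee_pos: [0.4984, 0.0659, 0.0647]
eef_rot: [[-0.979, 0.203, -0.005], [0.203, 0.979, -0.0], [0.005, -0.001, -1.0]]
contact_force: [0.1, 0.7, 0.4]
opening: 0.0256
gripper_force: 8.0
dx dy dz [-0.2   0.02  5.97] roll 0.0 t 24.875
```

View pics/s4.png

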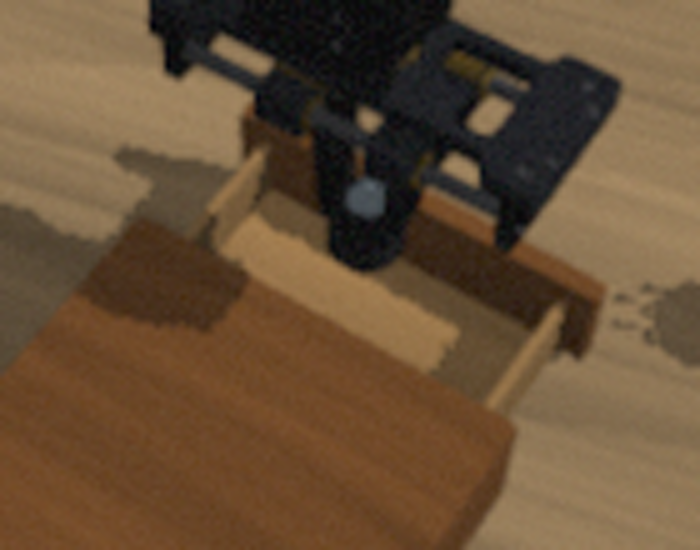

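The loupe is held upright over the open drawer (lens at (365,198)), drawer fully out. Lowering.

```bash
python3 -m jog '[{"grip":2,"dx":-0.1,"dy":0,"dz":1.5,"roll":0},{"grip":2,"dx":-0.2,"dy":0,"dz":3,"roll":0},{"grip":2,"dx":-0.2,"dy":0,"dz":4.5,"roll":0},{"grip":2,"dx":-0.2,"dy":0,"dz":5.2,"roll":0},{"grip":2,"dx":-0.2,"dy":0,"dz":5.5,"roll":0}]' && python3 -m jog '[{"grip":2,"dx":0,"dy":0,"dz":0.1,"roll":0},{"grip":2,"dx":0,"dy":0,"dz":0.2,"roll":0},{"grip":2,"dx":0,"dy":0,"dz":0.3,"roll":0},{"grip":2,"dx":0,"dy":0,"dz":0.3,"roll":0},{"grip":2,"dx":0,"dy":0,"dz":0.3,"roll":0}]'
```

```text
clock: 25.5
ee_pos: [0.5018, 0.0649, 0.0115]
eef_rot: [[-0.979, 0.204, -0.001], [0.204, 0.979, -0.0], [0.001, -0.0, -1.0]]
contact_force: [-0.3, -0.3, 0.5]
opening: 0.0259
gripper_force: 8.0
clock: 26.12
ee_pos: [0.5023, 0.0649, 0.0094]
eef_rot: [[-0.979, 0.204, 0.0], [0.204, 0.979, 0.0], [-0.0, 0.0, -1.0]]
contact_force: [0.2, 0.7, -0.8]
opening: 0.0256
gripper_force: 8.0
```

```bash
python3 -m jog '[{"grip":2,"dx":0,"dy":0,"dz":0.1,"roll":0},{"grip":2,"dx":0,"dy":0,"dz":0.2,"roll":0},{"grip":2,"dx":0,"dy":0,"dz":0.3,"roll":0},{"grip":2,"dx":0,"dy":0,"dz":0.4,"roll":0},{"grip":2,"dx":0,"dy":0,"dz":0.4,"roll":0}]'
```

```text
clock: 26.75
ee_pos: [0.5021, 0.0649, 0.0051]
eef_rot: [[-0.979, 0.204, -0.0], [0.204, 0.979, -0.0], [0.0, -0.0, -1.0]]
contact_force: [-1.0, -0.0, -0.1]
opening: 0.0258
gripper_force: 8.0
```

```bash
python3 -m jog '[{"grip":2,"dx":0,"dy":0,"dz":0.05,"roll":0},{"grip":2,"dx":0,"dy":0,"dz":0.1,"roll":0},{"grip":2,"dx":0,"dy":0,"dz":0.15,"roll":0},{"grip":2,"dx":0,"dy":0,"dz":0.15,"roll":0},{"grip":2,"dx":0,"dy":0,"dz":0.15,"roll":0}]'
```

```text
clock: 27.38
ee_pos: [0.5023, 0.0649, 0.0042]
eef_rot: [[-0.979, 0.204, 0.0], [0.204, 0.979, -0.0], [-0.0, -0.0, -1.0]]
contact_force: [-2.9, 1.1, 6.7]
opening: 0.0258
gripper_force: 8.0
```

Floor felt. Release and lift.

```bash
python3 -m jog '[{"grip":2,"dx":0,"dy":0,"dz":-0.1,"roll":0},{"grip":2.6,"dx":0,"dy":0,"dz":-0.1,"roll":0},{"grip":3,"dx":0,"dy":0,"dz":-0.1,"roll":0},{"grip":5,"dx":0,"dy":0,"dz":-0.1,"roll":0},{"grip":5,"dx":0,"dy":0,"dz":-0.1,"roll":0}]' && python3 -m jog '[{"grip":5,"dx":0,"dy":0,"dz":-0.5,"roll":0},{"grip":5,"dx":0,"dy":0,"dz":-2,"roll":0},{"grip":5,"dx":0,"dy":0,"dz":-5,"roll":0},{"grip":5,"dx":0,"dy":0,"dz":-8,"roll":0},{"grip":5,"dx":0,"dy":0,"dz":-9,"roll":0}]' && python3 -m jog '[{"grip":0,"dx":4,"dy":0,"dz":0,"roll":0},{"grip":0,"dx":8,"dy":0,"dz":0,"roll":0},{"grip":0,"dx":11,"dy":0,"dz":0,"roll":0},{"grip":0,"dx":12,"dy":0,"dz":0,"roll":0},{"grip":0,"dx":12,"dy":0,"dz":0,"roll":0}]' && python3 -c "
from h import *
snap('scene','s5',(140,250,230,370),5)
m=np.array([.5128,.0632])-.062*np.array([.979,-.204]);print('front',m)
go(.39,.0885,.03,-11.7)"
```

```text
clock: 28.0
ee_pos: [0.5022, 0.0649, 0.0047]
eef_rot: [[-0.979, 0.204, 0.0], [0.204, 0.979, -0.0], [-0.0, 0.0, -1.0]]
contact_force: [-0.3, 0.1, -0.1]
opening: 0.0446
gripper_force: 0.0
clock: 28.62
ee_pos: [0.5041, 0.0649, 0.0982]
eef_rot: [[-0.979, 0.204, 0.005], [0.204, 0.979, 0.0], [-0.005, 0.001, -1.0]]
contact_force: [0.5, 0.5, -0.6]
opening: 0.05
gripper_force: 0.0
clock: 29.25
ee_pos: [0.3849, 0.0894, 0.0949]
eef_rot: [[-0.979, 0.203, 0.001], [0.203, 0.979, -0.0], [-0.001, 0.0, -1.0]]
contact_force: [0.4, -0.1, 0.2]
opening: 0.0054
gripper_force: 0.0
front [0.4521 0.0758]
dx dy dz [-0.46  0.02  6.5 ] roll -0.05 t 29.3
```

View pics/s5.png

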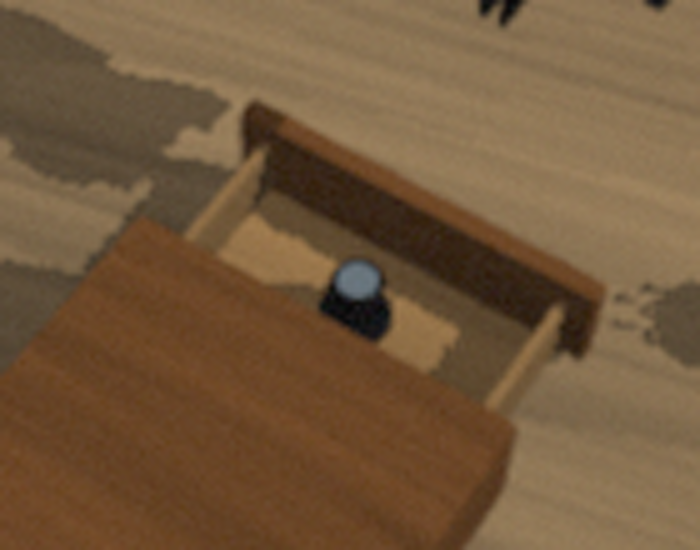

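The loupe stands upright on the drawer floor, let go, drawer still out. Lower in front and push in gently.

```bash
python3 -m jog '[{"grip":0,"dx":0,"dy":0,"dz":3,"roll":0},{"grip":0,"dx":0,"dy":0,"dz":6,"roll":0},{"grip":0,"dx":-1,"dy":0,"dz":8,"roll":0},{"grip":0,"dx":-2.5,"dy":0,"dz":8.5,"roll":0},{"grip":0,"dx":-3.5,"dy":0,"dz":8.5,"roll":0}]' && python3 -m jog '[{"grip":0,"dx":-0.2,"dy":0,"dz":0,"roll":0},{"grip":0,"dx":-0.5,"dy":0,"dz":0,"roll":0},{"grip":0,"dx":-0.8,"dy":0,"dz":0,"roll":0},{"grip":0,"dx":-1.0,"dy":0,"dz":0,"roll":0},{"grip":0,"dx":-1.2,"dy":0,"dz":0,"roll":0}]' && python3 -m jog '[{"grip":0,"dx":-0.2,"dy":0,"dz":0,"roll":0},{"grip":0,"dx":-0.4,"dy":0,"dz":0,"roll":0},{"grip":0,"dx":-0.6,"dy":0,"dz":0,"roll":0},{"grip":0,"dx":-0.8,"dy":0,"dz":0,"roll":0},{"grip":0,"dx":-1.0,"dy":0,"dz":0,"roll":0}]'
```

```text
clock: 29.92
ee_pos: [0.4199, 0.0818, 0.0092]
eef_rot: [[-0.979, 0.204, -0.001], [0.204, 0.979, -0.0], [0.001, -0.0, -1.0]]
contact_force: [-0.3, 0.1, 0.4]
opening: 0.0002
gripper_force: 0.0
clock: 30.55
ee_pos: [0.4308, 0.0798, 0.0099]
eef_rot: [[-0.979, 0.204, 0.0], [0.204, 0.979, -0.0], [-0.0, 0.0, -1.0]]
contact_force: [0.9, -0.2, -0.3]
opening: 0.0006
gripper_force: 0.0
clock: 31.18
ee_pos: [0.4395, 0.0779, 0.0096]
eef_rot: [[-0.979, 0.204, -0.003], [0.204, 0.979, 0.0], [0.003, -0.0, -1.0]]
contact_force: [-5.2, 0.5, 3.6]
opening: 0.0003
gripper_force: 2.6
```

```bash
python3 -m jog '[{"grip":0,"dx":-0.2,"dy":0,"dz":0,"roll":0},{"grip":0,"dx":-0.4,"dy":0,"dz":0,"roll":0},{"grip":0,"dx":-0.6,"dy":0,"dz":0,"roll":0},{"grip":0,"dx":-0.8,"dy":0,"dz":-0.05,"roll":0},{"grip":0,"dx":-1.0,"dy":0,"dz":-0.1,"roll":0}]' && python3 -m jog '[{"grip":0,"dx":-0.25,"dy":0,"dz":0,"roll":0},{"grip":0,"dx":-0.5,"dy":0,"dz":0,"roll":0},{"grip":0,"dx":-0.75,"dy":0,"dz":0,"roll":0},{"grip":0,"dx":-1.0,"dy":0,"dz":-0.05,"roll":0},{"grip":0,"dx":-1.25,"dy":0,"dz":-0.1,"roll":0}]'
```

```text
clock: 31.8
ee_pos: [0.448, 0.076, 0.0096]
eef_rot: [[-0.979, 0.204, -0.005], [0.204, 0.979, 0.001], [0.005, -0.0, -1.0]]
contact_force: [-5.2, 2.3, -0.4]
opening: 0.0006
gripper_force: 2.8
clock: 32.42
ee_pos: [0.4591, 0.0736, 0.0097]
eef_rot: [[-0.979, 0.204, -0.008], [0.204, 0.979, 0.001], [0.008, -0.001, -1.0]]
contact_force: [-5.6, 2.4, -2.4]
opening: 0.0006
gripper_force: 3.1
```

```bash
python3 -m jog '[{"grip":0,"dx":-0.25,"dy":0,"dz":0,"roll":0},{"grip":0,"dx":-0.5,"dy":0,"dz":0,"roll":0},{"grip":0,"dx":-0.75,"dy":0,"dz":0,"roll":0},{"grip":0,"dx":-1.0,"dy":0,"dz":0,"roll":0},{"grip":0,"dx":-1.25,"dy":0,"dz":0,"roll":0}]' && python3 -m jog '[{"grip":0,"dx":-0.25,"dy":0,"dz":0,"roll":0},{"grip":0,"dx":-0.5,"dy":0,"dz":0,"roll":0},{"grip":0,"dx":-0.75,"dy":0,"dz":0,"roll":0},{"grip":0,"dx":-1.0,"dy":0,"dz":0,"roll":0},{"grip":0,"dx":-1.25,"dy":0,"dz":0,"roll":0}]' && python3 -m jog '[{"grip":0,"dx":-0.2,"dy":0,"dz":0,"roll":0},{"grip":0,"dx":-0.4,"dy":0,"dz":0,"roll":0},{"grip":0,"dx":-0.6,"dy":0,"dz":0,"roll":0},{"grip":0,"dx":-0.8,"dy":0,"dz":0,"roll":0},{"grip":0,"dx":-1.0,"dy":0,"dz":0,"roll":0}]'
```

```text
clock: 33.05
ee_pos: [0.4712, 0.071, 0.0097]
eef_rot: [[-0.979, 0.204, -0.008], [0.204, 0.979, 0.001], [0.008, -0.001, -1.0]]
contact_force: [-6.9, 2.2, -0.8]
opening: 0.0003
gripper_force: 3.5
clock: 33.67
ee_pos: [0.4833, 0.0684, 0.0097]
eef_rot: [[-0.979, 0.204, -0.009], [0.204, 0.979, 0.001], [0.008, -0.001, -1.0]]
contact_force: [-7.6, 1.0, -0.2]
opening: 0.0005
gripper_force: 3.7
clock: 34.3
ee_pos: [0.493, 0.0663, 0.0097]
eef_rot: [[-0.979, 0.204, -0.009], [0.204, 0.979, 0.001], [0.009, -0.001, -1.0]]
contact_force: [-7.4, 2.1, 0.4]
opening: 0.0006
gripper_force: 3.8
```

```bash
python3 -m jog '[{"grip":0,"dx":-0.2,"dy":0,"dz":0,"roll":0},{"grip":0,"dx":-0.4,"dy":0,"dz":0,"roll":0},{"grip":0,"dx":-0.6,"dy":0,"dz":0,"roll":0},{"grip":0,"dx":-0.8,"dy":0,"dz":0,"roll":0},{"grip":0,"dx":-1.0,"dy":0,"dz":0,"roll":0}]' && python3 -m jog '[{"grip":0,"dx":-0.08,"dy":0,"dz":0,"roll":0},{"grip":0,"dx":-0.16,"dy":0,"dz":0,"roll":0},{"grip":0,"dx":-0.24,"dy":0,"dz":0,"roll":0},{"grip":0,"dx":-0.3,"dy":0,"dz":0,"roll":0},{"grip":0,"dx":-0.3,"dy":0,"dz":0,"roll":0}]'
```

```text
clock: 34.92
ee_pos: [0.5026, 0.0642, 0.0097]
eef_rot: [[-0.979, 0.204, -0.009], [0.204, 0.979, 0.0], [0.009, -0.001, -1.0]]
contact_force: [-8.5, 1.2, 1.0]
opening: 0.0006
gripper_force: 4.0
clock: 35.55
ee_pos: [0.5058, 0.0636, 0.0097]
eef_rot: [[-0.979, 0.204, -0.008], [0.204, 0.979, 0.0], [0.008, -0.001, -1.0]]
contact_force: [-8.0, 1.4, 0.2]
opening: 0.0003
gripper_force: 3.6
```

```bash
python3 -m jog '[{"grip":0,"dx":-0.06,"dy":0,"dz":0,"roll":0},{"grip":0,"dx":-0.12,"dy":0,"dz":0,"roll":0},{"grip":0,"dx":-0.18,"dy":0,"dz":0,"roll":0},{"grip":0,"dx":-0.24,"dy":0,"dz":0,"roll":0},{"grip":0,"dx":-0.24,"dy":0,"dz":0,"roll":0}]' && python3 -m jog '[{"grip":0,"dx":-0.05,"dy":0,"dz":0,"roll":0},{"grip":0,"dx":-0.1,"dy":0,"dz":0,"roll":0},{"grip":0,"dx":-0.13,"dy":0,"dz":0,"roll":0},{"grip":0,"dx":-0.13,"dy":0,"dz":0,"roll":0},{"grip":0,"dx":-0.13,"dy":0,"dz":0,"roll":0}]'
```

```text
clock: 36.17
ee_pos: [0.5071, 0.0633, 0.0096]
eef_rot: [[-0.979, 0.204, -0.011], [0.204, 0.979, 0.001], [0.011, -0.002, -1.0]]
contact_force: [-10.9, 0.9, 2.6]
opening: 0.0006
gripper_force: 5.4
clock: 36.8
ee_pos: [0.5085, 0.063, 0.0097]
eef_rot: [[-0.979, 0.204, -0.011], [0.204, 0.979, 0.0], [0.01, -0.002, -1.0]]
contact_force: [-9.8, 1.2, 2.2]
opening: 0.0005
gripper_force: 5.1
```

```bash
python3 -m jog '[{"grip":0,"dx":-0.04,"dy":0,"dz":0,"roll":0},{"grip":0,"dx":-0.07,"dy":0,"dz":0,"roll":0},{"grip":0,"dx":-0.1,"dy":0,"dz":0,"roll":0},{"grip":0,"dx":-0.1,"dy":0,"dz":0,"roll":0},{"grip":0,"dx":-0.1,"dy":0,"dz":0,"roll":0}]'
```

```text
clock: 37.42
ee_pos: [0.5093, 0.0628, 0.0097]
eef_rot: [[-0.979, 0.204, -0.011], [0.204, 0.979, 0.001], [0.011, -0.002, -1.0]]
contact_force: [-10.8, 0.4, 3.3]
opening: 0.0006
gripper_force: 5.4
```

```bash
python3 -m jog '[{"grip":0,"dx":-0.04,"dy":0,"dz":0,"roll":0},{"grip":0,"dx":-0.07,"dy":0,"dz":0,"roll":0},{"grip":0,"dx":-0.1,"dy":0,"dz":-0.04,"roll":0},{"grip":0,"dx":-0.1,"dy":0,"dz":-0.04,"roll":0},{"grip":0,"dx":-0.1,"dy":0,"dz":-0.04,"roll":0}]'
```

```text
clock: 38.05
ee_pos: [0.5101, 0.0626, 0.0097]
eef_rot: [[-0.979, 0.204, -0.011], [0.204, 0.979, 0.001], [0.011, -0.002, -1.0]]
contact_force: [-9.6, 2.6, 1.9]
opening: 0.001
gripper_force: 5.2
```

```bash
python3 -m jog '[{"grip":0,"dx":-0.04,"dy":0,"dz":0,"roll":0},{"grip":0,"dx":-0.07,"dy":0,"dz":0,"roll":0},{"grip":0,"dx":-0.1,"dy":0,"dz":0,"roll":0},{"grip":0,"dx":-0.1,"dy":0,"dz":0,"roll":0},{"grip":0,"dx":-0.1,"dy":0,"dz":0,"roll":0}]'
```

```text
clock: 38.67
ee_pos: [0.5101, 0.0626, 0.0097]
eef_rot: [[-0.979, 0.204, -0.014], [0.204, 0.979, 0.001], [0.014, -0.002, -1.0]]
contact_force: [-12.9, 1.8, 5.2]
opening: 0.0009
gripper_force: 6.8
```

```bash
python3 -m jog '[{"grip":0,"dx":0.3,"dy":0,"dz":0,"roll":0},{"grip":0,"dx":0.6,"dy":0,"dz":0,"roll":0},{"grip":0,"dx":0.9,"dy":0,"dz":0,"roll":0},{"grip":0,"dx":1.2,"dy":0,"dz":0,"roll":0},{"grip":0,"dx":1.5,"dy":0,"dz":0,"roll":0}]' && python3 -m jog '[{"grip":0,"dx":0.3,"dy":0,"dz":0,"roll":0},{"grip":0,"dx":0.6,"dy":0,"dz":0,"roll":0},{"grip":0,"dx":0.9,"dy":0,"dz":0,"roll":0},{"grip":0,"dx":1.2,"dy":0,"dz":0,"roll":0},{"grip":0,"dx":1.5,"dy":0,"dz":0,"roll":0}]'
```

```text
clock: 39.3
ee_pos: [0.5018, 0.065, 0.0122]
eef_rot: [[-0.979, 0.204, 0.001], [0.204, 0.979, -0.0], [-0.001, 0.0, -1.0]]
contact_force: [-0.3, -0.6, -0.2]
opening: 0.001
gripper_force: 0.4
clock: 39.92
ee_pos: [0.4867, 0.0681, 0.0122]
eef_rot: [[-0.979, 0.204, 0.0], [0.204, 0.979, -0.0], [-0.0, 0.0, -1.0]]
contact_force: [0.9, 0.4, -0.6]
opening: 0.0007
gripper_force: 0.0
```

Force fell to zero near the latched position: it seems to have caught. Back off and check by depth, comparing front face with the start.

```bash
python3 -m jog '[{"grip":0,"dx":2,"dy":0,"dz":0,"roll":0},{"grip":0,"dx":5,"dy":0,"dz":0,"roll":0},{"grip":0,"dx":8,"dy":0,"dz":0,"roll":0},{"grip":0,"dx":10,"dy":0,"dz":0,"roll":0},{"grip":0,"dx":10,"dy":0,"dz":0,"roll":0}]' && python3 -c "
from h import *
snap('top','t9');p=cv2.imread('/tmp/top.png');s=cv2.imread('pics/s1.png')
snap('scene','s9');q=cv2.imread('/tmp/scene.png')
a=cv2.resize(p[190:235,210:320],None,fx=7,fy=7,interpolation=cv2.INTER_CUBIC)
print('diff to start',np.abs(a.astype(int)-cv2.imread('pics/c2.png'))[0:240].mean(), 'scene front', np.abs(q[170:250,250:345].astype(int)-s[170:250,250:345]).mean())
cv2.imwrite('pics/f.png',np.vstack([a,cv2.resize(q[150:260,140:430],(770,285))]))"
```

```text
clock: 40.55
ee_pos: [0.3879, 0.0887, 0.0118]
eef_rot: [[-0.979, 0.203, 0.0], [0.203, 0.979, -0.0], [-0.0, -0.0, -1.0]]
contact_force: [-0.1, 0.3, 0.0]
opening: 0.0008
gripper_force: 0.0
diff to start 6.462518037518038 scene front 6.628464912280702
```

View pics/f.png

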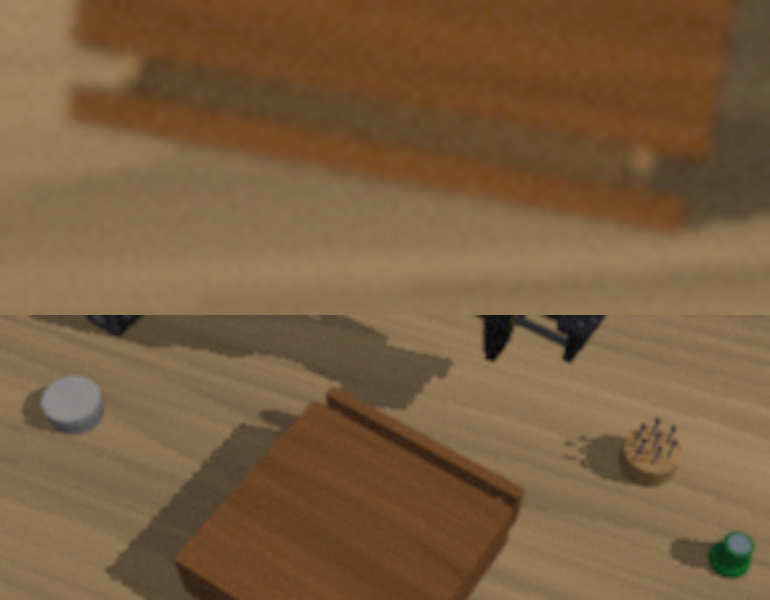

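The drawer is shut, with the front edge running (75,117)–(683,230); that looks about a pixel deeper than at the start, so I'll measure the shift.

```bash
python3 -c "
from h import *
A=[cv2.imread('pics/c2.png')]
for i in range(5):
  p,d=arm.capture('top');A.append(cv2.resize(p[190:235,210:320],None,fx=7,fy=7,interpolation=cv2.INTER_CUBIC))
A.insert(1,cv2.imread('pics/f.png')[:315])
def off(a,lo,hi,half=30):
  # red-blue contrast; outer edge and chest edge along lines
  g=cv2.GaussianBlur(a,(0,0),4).astype(float);s=g[:,:,2]/(g[:,:,0]+1)
  r=[]
  for u in range(120,640,20):
    c=122+(u-75)*115/605
    v=np.arange(int(c-25),int(c+20));k=s[v,u];gr=-np.diff(k);gr[gr<0]=0
    vc=(v[:-1]*gr**2).sum()/(gr**2).sum()-c;r.append(vc)
  return np.median(r)
print([round(off(a,0,0)/7,3) for a in A],'px; mm/px', np.linalg.norm(w('top',260,216,.06)-w('top',260,215,.06))*1e3, arm.get_obs()['clock'])"
```

```text
[np.float64(-0.227), np.float64(-1.163), np.float64(-1.144), np.float64(-1.097), np.float64(-1.087), np.float64(-1.074), np.float64(-1.145)] px; mm/px 2.1623552131871175 40.9
```

```bash
python3 -c "
from h import *
p,d=arm.capture('top')
def gap(a,z,r0,c0):
  s0=cv2.GaussianBlur(a,(0,0),z*.55).astype(float);s=s0[:,:,2]/(s0[:,:,0]+1)
  out=[];ch=[]
  for u in np.arange(225,300,2.):
    for L,off,w0 in((out,(207.4+(u-220.7)*16.5/86.4),(-3.5,2.5)),(ch,(196.5+(u-221)*.19),(-3,3))):
      v=np.arange(off+w0[0],off+w0[1],.1);k=np.array([s[int(round((y-r0+.5)*z-.5)),int(round((u-c0+.5)*z-.5))] for y in v])
      g=-np.diff(k);g[g<0]=0;L.append((v[:-1]*g**2).sum()/(g**2).sum()-off)
  return np.round([np.median(out),np.median(ch)],2)
print('start',gap(cv2.imread('pics/c2.png'),7,190,210),'t2(before press)',gap(cv2.imread('pics/t3.png'),4.5,160,180),'now',gap(cv2.resize(p[190:235,210:320],None,fx=7,fy=7,interpolation=cv2.INTER_CUBIC),7,190,210))"
```

```text
start [-0.51 -1.22] t2(before press) [-0.39 -1.24] now [-1.41 -1.18]
```

Start and after the failed press agree; now the front rests about 2 mm deeper (within -3..4 mm). I'll wait a moment, moving the arm clear, and check that it is at rest.

```bash
python3 -m jog '[{"grip":0,"dx":0,"dy":0,"dz":-1,"roll":0},{"grip":0,"dx":0,"dy":0,"dz":-3,"roll":0},{"grip":0,"dx":0,"dy":0,"dz":-5,"roll":0},{"grip":0,"dx":0,"dy":0,"dz":-5,"roll":0},{"grip":0,"dx":0,"dy":0,"dz":-5,"roll":0}]' >/dev/null; python3 -m jog '[{"grip":0,"dx":0,"dy":0,"dz":0,"roll":0},{"grip":0,"dx":0,"dy":0,"dz":0,"roll":0},{"grip":0,"dx":0,"dy":0,"dz":0,"roll":0},{"grip":0,"dx":0,"dy":0,"dz":0,"roll":0},{"grip":0,"dx":0,"dy":0,"dz":0,"roll":0}]' && python3 -c "
from h import *
p,d=arm.capture('top')
a=cv2.resize(p[190:235,210:320],None,fx=7,fy=7,interpolation=cv2.INTER_CUBIC);g=cv2.GaussianBlur(a,(0,0),4).astype(float);s=g[:,:,2]/(g[:,:,0]+1);r=[]
for u in range(120,640,20):
  c=122+(u-75)*115/605;v=np.arange(int(c-25),int(c+20));gr=-np.diff(s[v,u]);gr[gr<0]=0;r.append((v[:-1]*gr**2).sum()/(gr**2).sum()-c)
print(np.median(r)/7)"
```

```text
clock: 42.2
ee_pos: [0.3888, 0.0885, 0.0621]
eef_rot: [[-0.979, 0.204, -0.0], [0.204, 0.979, -0.0], [0.0, -0.0, -1.0]]
contact_force: [0.2, 1.0, -0.2]
opening: 0.0003
gripper_force: 0.0
-1.083496585953122
```

At rest, and within tolerance. Handing in.

```bash
python3 -c "
from rig import arm
print(arm.hand_in())"
```

```text
the job is handed in; nothing more can be done
None
```

I handed the job in at about 42 s: the drawer is latched shut, about 2 mm deeper than at the start (limit 3 mm), and the loupe was standing upright inside when last seen, before closing. I pressed with about 14 N at most by the readings, and the arm was clear of everything at the end; the verdict was not shown.

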